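Hold the slide rack over the rinse dish

TASK

I want to rinse the stained slides with the wash bottle: take the lid off the mint-green rinse dish and lay it grip-up on the white bench pad, then lift the slide rack by its blue grip out of the white staining dish and carry it, level, over the things in between. Finish while still holding it, hovering still about one centimetre above the rim of the open rinse dish, centred over the mouth, square with it and touching nothing but your gripper; leave the dishes where they stand and disturb nothing else on the bench.

Things in the scene. Friction and masses are not known exactly. Their poses are not given: they have to be found in the camera images.
- lid_grip (a point): Gripping point of the mint-green lid on the rinse dish: an upright tab, 12 mm thick (x), 44 long (y), on the lid's middle; pinch across its thickness. The point is on the tab's centre line, 12 mm below its top, 24 above the lid's plate, 33 above the lid's lowest face. z up.
- dish_lid: The lid: plate 90 (x) by 114 (y) mm; a lip 68 by 90 mm hangs 5 mm below the plate into the dish's mouth with 3 mm play, so it lifts straight off. Loose, about 120 g. Origin: centre of the lip's lower face, 33 mm below lid_grip; z up.
- rack_grip (a point): Centre of the slide rack's blue grip: a tab 12 mm thick (x), 44 long (y), 24 high, on a steel wire bail; pinch across its thickness. It is straight above the rack's middle, 88 mm above its underside. z up.
- slide_rack: The slide rack: grey frame 62 (x) by 84 (y) mm, 27 high, six upright glass slides fixed in it along y; the bail's wires rise at mid-length of its slotted sides (y = +-40). About 160 g. Stands loose on the floor of the white dish, 6 mm play all round; its grip is clear above the rim. Origin: centre of its underside.
- rack_base (a point): Centre of the slide rack's underside, 88 mm below rack_grip. Same axes: z up, y along the slides, x across them.
- rinse_dish_mouth (a point): Centre of the mint-green rinse dish's mouth at rim level, 52 mm above the bench. z up, y along its long side. Mouth 74 (x) by 96 (y) mm, rim flange 89 by 112, 126 over the finger lugs at the ends. Empty, 48 deep.
- rinse_dish: The mint-green rinse dish, loose, about 450 g; origin at the centre of its underside, axes as its mouth's.
- stain_dish_mouth (a point): Centre of the white staining dish's mouth at rim level, 52 mm above the bench; open, with the slide rack standing in it, floor inside 4 mm above the bench. Shape, sizes and mass as the rinse dish. Which of the two dishes stands on the left and which on the right varies.
- bench_pad: White absorbent bench pad with a blue border, 170 mm square, 2 mm thick, fixed flat on the bench at the left; origin at its centre, z up.
- flask: Bystander, loose, not to be disturbed: clear glass conical flask, 68 mm across, 105 mm high; origin at the centre of its underside.
- tip_box: Bystander, loose, not to be disturbed: closed yellow pipette-tip box, 67x66x67 mm; origin at the centre of its underside.
- vial_pink: Bystander, loose, not to be disturbed: clear vial with black cap, 27 across, 50 mm high; origin at the centre of its underside.
- vial_brown: Bystander, loose, not to be disturbed: brown vial with white cap, 27 across, 50 mm high; origin at the centre of its underside.
- wash_bottle: Bystander, loose, not to be disturbed: wash bottle with green nozzle, 64x80x168 mm; origin at the centre of its underside.
- slide_box: Bystander, loose, not to be disturbed: slide box, blue with grey lid, 62x85x37 mm; origin at the centre of its underside.
- beaker: Bystander, loose, not to be disturbed: small clear beaker, 56 across, 62 mm high; origin at the centre of its underside.
- petri_dish: Bystander, loose, not to be disturbed: petri dish, 59 across, 16 mm high; origin at the centre of its underside.

How it is judged:
On the way, in this order (a step that is already met when the one before it is completed fails the run):
1. the lid lies grip-up on the bench pad and has been let go (horizontal distance between lid_grip and bench_pad below 0.055 m and height (world z) of lid_grip below 0.043 m and angle between lid_grip's own z axis and vertical below 0.1 rad and contact force between the fingers and dish_lid below 0.05 N and linear speed of dish_lid below 0.02 m/s), for 0.2 s.
2. the slide rack, held level in the fingers, is clear above the white dish's rim (z of rack_base in the frame of stain_dish_mouth above 0.003 m and contact force between the fingers and slide_rack above 0.5 N and angle between rack_base's own z axis and vertical below 0.2 rad), for 0.1 s.
At the end, for the whole second after the job is handed in: Rack held still in the fingers, underside 3 to 25 mm above the rinse dish's rim, centre within 9 mm of the mouth's, within 0.12 rad of square and of level, not touching the dish; lid let go on the bench pad, grip up, centre within 55 mm of the pad's (z of rack_base in the frame of rinse_dish_mouth between 0.003 and 0.025 m and horizontal distance between rack_base and rinse_dish_mouth below 0.009 m and angle between the y axis of rack_base and the y axis of rinse_dish_mouth, either way round below 0.12 rad and angle between rack_base's own z axis and vertical below 0.12 rad and linear speed of slide_rack below 0.015 m/s and contact force between the fingers and slide_rack above 0.5 N and contact force between slide_rack and rinse_dish below 0.02 N and horizontal distance between lid_grip and bench_pad below 0.055 m and height (world z) of lid_grip below 0.043 m and angle between lid_grip's own z axis and vertical below 0.1 rad and contact force between the fingers and dish_lid below 0.05 N); the arm keeps its last pose, push and grip.
It fails at once if the slide rack is tipped more than 0.5 rad (slides would slip out) (angle between rack_base's own z axis and vertical above 0.5 rad).
It fails at once if a dish is pushed more than 25 mm or lifted (distance of any of rinse_dish_mouth, stain_dish_mouth from where it was at the start of the episode above 0.025 m).
It fails at once if a bystander is moved more than 20 mm or tipped over (distance of any of flask, tip_box, vial_pink, vial_brown, wash_bottle, slide_box, beaker, petri_dish from where it was at the start of the episode above 0.02 m or angle between any of flask, tip_box, vial_pink, vial_brown, wash_bottle, slide_box, beaker, petri_dish's own z axis and vertical above 0.4 rad).
It also fails if it takes over 67 s, if anything falls off the work surface, if the arm or the gripper's body presses on something with over 40 N, if the wrist force passes 120 N, or if a joint passes its speed limit or range.

ROBOT

A 6-joint arm with a two-finger parallel gripper is mounted at the origin on a cart in front of the work surface, level with it; the furniture and walls round the work are solid. World frame = base frame: x ahead of the robot, y to its left, z up, the work surface at z = 0. Lengths are in m, angles in rad, forces in N, time in s.
With the tool pointing down it reaches from about 0.325 to 0.9 m from the base axis. Payload 6.1 kg.
Tool frame: the origin (TCP) lies midway between the tips of the shut fingers; the grasp point (between the pads) lies 19 mm behind it; z points along the fingers, y is the direction in which the jaws open and shut (so a half turn about z gives the same grasp; the last joint's range is limited). The gripper opens to 87 mm and grips with 3 to 60 N. Pads are 19 mm wide; open, the fingers measure 117 mm over their backs; the gripper's body (75 mm by 190 mm) begins 51 mm behind the grasp point.
Start: joints at [1.056, 0.22, 1.526, -0, 1.395, -0.126], TCP at [0.237, 0.578, 0.223] pointing down, gripper open.
Joint ranges: [-2.98, 2.98], [-0.91, 2.08], [0.09, 2.57], [-1.24, 4.39], [0.2, 2.65], [-2.68, 2.68]. Speed limits (rad/s): [2.57, 2.57, 3.01, 3.14, 3.14, 3.14].

INTERFACE

Orientations are given as [roll, pitch, yaw] about the fixed x, y, z axes, in that order (R = Rz(yaw) Ry(pitch) Rx(roll)).
In Python, from bench import state, get_image, sign_off, regions_of, pinpoint gives the robot as it stands.
- The arm moves only by the tool carry_out, never from a script. Its argument "commands" is a list of rows, each a list of 3 entries, a list of its own where there are three numbers: the closure, from -1 (fully open) to 1 (shut), then the shift along the world's x, y, z each as a share of 0.05 m, from -1 to 1, then the turn, a rotation vector about the world's x, y, z each as a share of 4 degrees, from -1 to 1. In form: [[claw, [tx, ty, tz], [wx, wy, wz]], ...]. A call has 1 to 20 rows; each row shifts and turns the commanded pose from where the row before left it; what a row does not reach is not made up. A row lasts 1/10 s, in which the tool goes at most 50 mm and 8.59 degrees, less where a joint would pass 70% of its speed; a pose out of reach is approached as far as the arm can. A call with a number of a shift or a turn outside -1 to 1 is refused whole. A call with a gripper value outside its range is refused whole. The fingers move at their own pace and stop on an object; "squeeze" is the grip in N (left out, the last holds). Time passes only in rows, so rows that do not move let the fingers close. It gives the time, the measured TCP pose, the force and the opening at its end, in the units of the state.
- state(): the state, without advancing time (a new reading comes with each control period).
- get_image(name): name is "scene" or "side" or "wrist"; returns a dict with "color" (384x512x3 uint8, red, green, blue), "vfov" (degrees; the focal length in pixels is half the picture's height over the tangent of half this angle, whatever the lens; pixels are square), "cx", "cy" (the principal point, pixels), "R" (3x3) and "t" (3): a world point X has camera coordinates R X + t. Camera axes: x right, y down, z forward; pixel columns grow to the right and rows downward; lengths in m; the calibration is good to about 2 mm. A picture is of the moment at which its call begins. There is no depth.
- sign_off(): hands the job in, once; it reports no verdict.
Trained networks look in a picture, given as the dict that the camera call returned (one of the last four; its "shot" number tells which), for a name from the list of things; names that differ only in an ending like _2 or _b are one class to them, and where a whole thing is asked for, a point or a joint stands for the part that bears it (a point fixed in the world has none). Each returns a list of dicts, best first, with "score" (0 to 1); they miss things now and then, are a little off and sometimes report something else, mostly with a low value. They report only what shows in the picture. A call takes as long as a camera call.
- regions_of(picture, thing): "mask" (384x512 bool, what is visible of it).
- pinpoint(picture, thing): "location" ([x, y, z] in m, in world coordinates, good to about 4 mm: a listed point, or the origin of a listed thing).
The state is a dict: "time_s": time; "q": joint angles; "dq": joint speeds; "joint_efforts": joint torques, N m; "ee_pos": TCP position; "tool_rot": TCP orientation; "contact_force": force on the tool from outside, world axes, zero at the start; "wrist_torque": the same for the moment, N m; "opening": finger opening in m.
Only numpy, scipy, OpenCV 4.12 (cv2) and the standard library are available. Lean on these libraries where they do the work, as an engineer would, in place of code of your own. Each camera call takes 0.05 s, during which the arm holds its last target. There are 200 camera calls.

## Working session

There is one attempt and no reset: what is moved stays moved. The work goes in short steps, Python scripts to look and compute and a tool call to move; the robot and the scene stay as the last step left them, time stands still between calls to the robot, and variables do not carry over. Pictures are saved under pics/ and viewed, about 8 in all and at most 12, crops included, and the job is handed in when it is done.

Besides the shell and the picture viewer there is one more tool, called after "Request:" as a command line: name --argument value ..., lists and objects as JSON in quotes. carry_out: Moves the arm, as the interface text tells. Shift numbers are shares of 0.05 m and turn numbers shares of 4 degrees, none past 1 either way. Its arguments: {"type":"object","properties":{"commands":{"type":"array","items":{"type":"array"}},"squeeze":{"type":"number"}},"required":["commands"]}

```bash
mkdir -p pics; python3 - <<'E'
from bench import *
import cv2,numpy as np
s=state();print(s['time_s'],s['ee_pos'],s['tool_rot'],s['opening'],s['contact_force'])
things="lid_grip rack_grip rack_base rinse_dish_mouth stain_dish_mouth bench_pad flask tip_box vial_pink vial_brown wash_bottle slide_box beaker petri_dish".split()
for n in ("scene","side"):
    p=get_image(n); cv2.imwrite(f"pics/{n}0.png",p["color"][:,:,::-1])
    print(n,"cam",(-p["R"].T@p["t"]).round(3))
    for t in things:
        r=pinpoint(p,t)
        print(t,[(np.round(a["location"],3).tolist(),round(float(a["score"]),2)) for a in r[:2]])
print(state()['time_s'])
E
```

```text
0.0 [0.23661129 0.57781237 0.22145166] [-3.13969348e+00 -2.68307832e-04  2.75277647e+00] 0.08748193927435248 [-0.0804159   0.83696569 -0.11998733]
scene cam [-0.235 -0.807  0.708]
lid_grip [([0.444, -0.214, 0.083], 0.66), ([0.446, -0.36, 0.002], 0.39)]
rack_grip [([0.524, 0.221, 0.088], 0.71)]
rack_base [([0.528, 0.219, 0.003], 0.47)]
rinse_dish_mouth [([0.445, -0.214, 0.051], 0.92), ([0.448, -0.216, 0.082], 0.62)]
stain_dish_mouth [([0.524, 0.222, 0.054], 0.76), ([0.347, 0.165, -0.0], 0.45)]
bench_pad [([0.512, 0.438, -0.004], 0.74)]
flask [([0.416, 0.077, -0.001], 0.92), ([0.37, -0.305, -0.004], 0.38)]
tip_box [([0.4, -0.019, 0.005], 0.7)]
vial_pink [([0.516, 0.437, -0.003], 0.74), ([0.369, -0.311, -0.003], 0.67)]
vial_brown [([0.38, -0.349, 0.001], 0.52), ([0.448, -0.211, 0.049], 0.22)]
wash_bottle [([0.512, 0.439, -0.004], 0.67)]
slide_box [([0.659, 0.322, 0.001], 0.74)]
beaker [([0.371, -0.308, -0.003], 0.64)]
petri_dish [([0.345, 0.164, -0.002], 0.69)]
side cam [0.291 1.383 0.624]
lid_grip [([0.445, -0.217, 0.083], 0.81), ([0.379, -0.348, 0.0], 0.21)]
rack_grip [([0.53, 0.218, 0.088], 0.76)]
rack_base [([0.521, 0.217, 0.004], 0.63), ([0.374, -0.308, 0.001], 0.16)]
rinse_dish_mouth [([0.448, -0.215, 0.053], 0.76)]
stain_dish_mouth [([0.531, 0.22, 0.052], 0.95)]
bench_pad [([0.513, 0.435, -0.005], 0.87), ([0.396, -0.018, 0.001], 0.31)]
flask [([0.418, 0.077, -0.001], 0.81)]
tip_box []
vial_pink [([0.37, -0.308, 0.001], 0.55)]
vial_brown [([0.376, -0.348, -0.001], 0.51)]
wash_bottle [([0.394, -0.02, -0.0], 0.63), ([0.682, 0.179, -0.003], 0.62)]
slide_box [([0.663, 0.325, -0.001], 0.91)]
beaker [([0.456, -0.357, 0.002], 0.55)]
petri_dish [([0.345, 0.164, 0.001], 0.7)]
1.5
```

View pics/scene0.png

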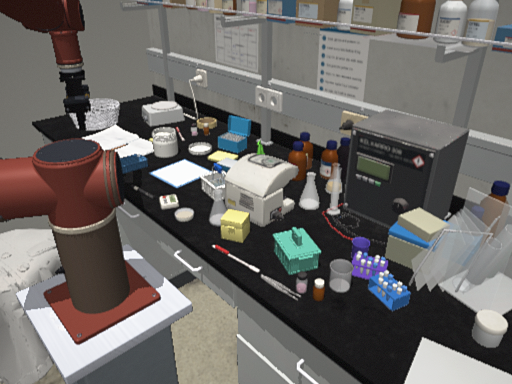

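View pics/side0.png

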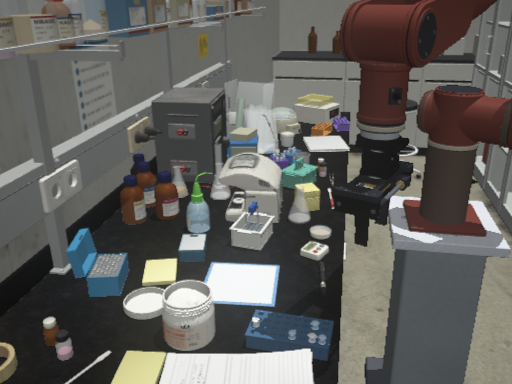

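```bash
cat > h.py <<'E'
from bench import *
import cv2,numpy as np
from scipy.optimize import least_squares
def K(p):
    f=192/np.tan(np.radians(p["vfov"])/2); return f,p["cx"],p["cy"]
def proj(p,X):
    c=np.asarray(X)@p["R"].T+p["t"]; f,a,b=K(p); return np.stack([f*c[...,0]/c[...,2]+a,f*c[...,1]/c[...,2]+b],-1)
def back(p,uv,z):
    f,a,b=K(p); d=p["R"].T@np.array([(uv[0]-a)/f,(uv[1]-b)/f,1]); c=-p["R"].T@p["t"]
    return c+d*(z-c[2])/d[2]
def tri(p,u,q,v):
    return least_squares(lambda X:np.r_[proj(p,X)-u,proj(q,X)-v],[.5,0,.1]).x
E
python3 - <<'E'
import sys;sys.path.insert(0,'.')
from h import *
a=get_image("scene");b=get_image("side")
def grid(p,n,box,s):
    x0,y0,x1,y1=box
    im=cv2.resize(p["color"][y0:y1,x0:x1,::-1],None,fx=s,fy=s,interpolation=cv2.INTER_CUBIC)
    for x in range((x0//20+1)*20,x1,20): cv2.putText(im,str(x),((x-x0)*s-8,8),0,.3,(0,0,255));cv2.line(im,((x-x0)*s,9),((x-x0)*s,14),(0,0,255))
    for y in range((y0//20+1)*20,y1,20): cv2.putText(im,str(y),(0,(y-y0)*s+3),0,.3,(0,0,255))
    return im
A=grid(a,"s",(180,130,340,280),4);B=grid(b,"d",(210,135,350,285),4)
im=np.hstack([A[:600],B[:600]]);im=cv2.resize(im,(800,400),interpolation=cv2.INTER_AREA) 
cv2.imwrite("pics/crop1.png",im)
E
```

```text
(no output)
```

View pics/crop1.png

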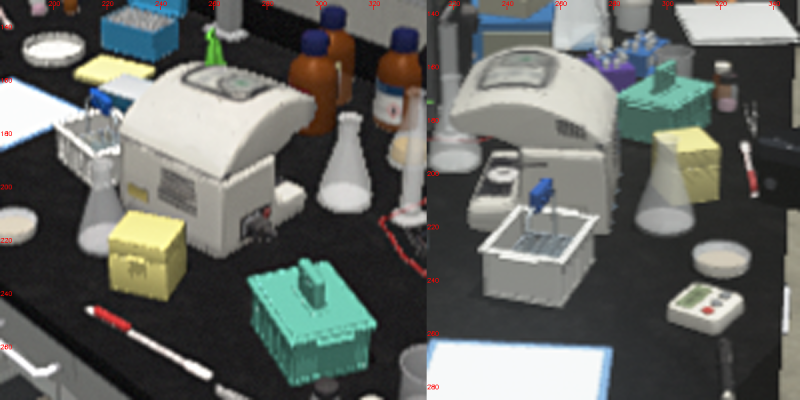

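```bash
python3 - <<'E'
import sys;sys.path.insert(0,'.')
from h import *
a=get_image("scene");b=get_image("side")
f=lambda x,y:(180+x/2.667,130+y/2.667)
g=lambda x,y:(210+(x-427)/2.667,135+y/2.667)
print("centrifuge window",tri(a,f(232,83),b,g(520,68)))
print("bottom front corner",back(a,f(222,256),0), "side near corner",back(b,g(605,232),0))
print("front-left base scene",back(a,f(125,215),0))
for n,p in(("scene",a),("side",b)):
  for t in("dish_lid","rinse_dish","slide_rack","stain_dish_mouth","wash_bottle","lid_grip","rack_grip","bench_pad"):
    for r in regions_of(p,t)[:1]:
        m=r["mask"].astype(np.uint8);ys,xs=np.nonzero(m)
        print(n,t,round(r["score"],2),m.sum(),xs.min(),xs.max(),ys.min(),ys.max(),cv2.minAreaRect(np.c_[xs,ys].astype(np.float32)))
E
```

```text
centrifuge window [0.58514537 0.04146944 0.15871841]
bottom front corner [ 0.49422696 -0.04013451  0.        ] side near corner [0.47663913 0.11627335 0.        ]
front-left base scene [0.46920411 0.10412208 0.        ]
scene dish_lid 0.89 884 274 319 227 258 ((296.45465087890625, 242.35641479492188), (31.367849349975586, 38.99651336669922), 72.47443389892578)
scene rinse_dish 0.69 651 275 317 242 274 ((293.3810729980469, 260.886474609375), (46.244998931884766, 26.46772575378418), 17.10272979736328)
scene slide_rack 0.61 121 211 223 164 185 ((217.0, 174.5), (21.0, 12.0), 90.0)
scene stain_dish_mouth 0.93 446 200 225 170 198 ((212.5, 184.0), (28.0, 25.0), 90.0)
scene wash_bottle 0.69 163 210 224 163 185 ((217.0, 174.0), (22.0, 14.0), 90.0)
scene lid_grip 0.9 924 274 320 227 258 ((296.8846130371094, 242.5769500732422), (40.215763092041016, 31.340557098388672), 56.30992889404297)
scene rack_grip 0.64 193 210 225 163 186 ((215.8235626220703, 174.79412841796875), (23.283418655395508, 14.794672966003418), 75.96376037597656)
scene bench_pad 0.77 910 152 208 159 186 ((180.6178436279297, 172.
[... 506 characters left out ...]
ide stain_dish_mouth 0.62 1134 229 272 212 249 ((250.0778350830078, 230.2548828125), (42.3548583984375, 37.05270767211914), 3.5763344764709473)
side wash_bottle 0.87 890 186 209 172 233 ((195.96209716796875, 203.04486083984375), (60.540157318115234, 23.16969108581543), 85.2363510131836)
side lid_grip 0.77 346 281 316 158 176 ((298.5, 168.99998474121094), (18.901033401489258, 30.180683135986328), 52.4314079284668)
side rack_grip 0.71 308 242 264 202 231 ((255.3823699951172, 216.97061157226562), (20.615528106689453, 29.346811294555664), 14.03624439239502)
side bench_pad 0.92 2826 204 278 263 306 ((240.546142578125, 284.07733154296875), (73.60804748535156, 41.74784851074219), 2.862405300140381)
```

```bash
python3 - <<'E'
import sys;sys.path.insert(0,'.')
from h import *
a=get_image("scene");b=get_image("side")
f=lambda x,y:(180+x/2.667,130+y/2.667)
g=lambda x,y:(210+(x-427)/2.667,135+y/2.667)
def quad(P):
    P=np.array(P)[:,:2];print("ctr",P.mean(0).round(3))
    for i in range(4):
        d=P[(i+1)%4]-P[i];print("  len %.3f dir %.1f deg"%(np.hypot(*d),np.degrees(np.arctan2(d[1],d[0]))%180))
quad([back(a,f(*c),.055) for c in((248,285),(314,258),(377,320),(298,345))])
quad([back(b,g(*c),.052) for c in((478,250),(522,204),(600,216),(565,263))])
print("tab lid", [back(a,f(*c),.095)[:2].round(3) for c in((303,264),(322,283))])
print("tab rack side", [back(b,g(*c),.1)[:2].round(3) for c in((552,180),(535,188))])
print("pad",[back(b,c,.002)[:2].round(3) for c in((210,263),(278,264),(272,305),(203,302))])
E
```

```text
ctr [ 0.446 -0.215]
  len 0.086 dir 171.8 deg
  len 0.118 dir 73.1 deg
  len 0.087 dir 163.2 deg
  len 0.106 dir 71.6 deg
ctr [0.524 0.233]
  len 0.113 dir 79.7 deg
  len 0.086 dir 169.6 deg
  len 0.110 dir 81.1 deg
  len 0.089 dir 171.7 deg
tab lid [array([ 0.445, -0.207]), array([ 0.434, -0.241])]
tab rack side [array([0.517, 0.211]), array([0.53 , 0.233])]
pad [array([0.604, 0.375]), array([0.438, 0.351]), array([0.427, 0.52 ]), array([0.575, 0.534])]
```

Request:
carry_out --commands '[[-1, [0.2, -0.8, 0], [0, 0, -1]], [-1, [0.2, -0.8, 0], [0, 0, -1]], [-1, [0.2, -0.8, 0], [0, 0, -1]], [-1, [0.2, -0.8, 0], [0, 0, -1]], [-1, [0.2, -0.8, 0], [0, 0, -1]], [-1, [0.2, -0.8, 0], [0, 0, -1]], [-1, [0.2, -0.8, 0], [0, 0, -1]], [-1, [0.2, -0.8, 0], [0, 0, -1]], [-1, [0.2, -0.8, 0], [0, 0, -1]], [-1, [0.2, -0.8, 0], [0, 0, -1]], [-1, [0.2, -0.8, 0], [0, 0, -1]], [-1, [0.2, -0.8, 0], [0, 0, -1]], [-1, [0.2, -0.8, 0], [0, 0, -1]], [-1, [0.2, -0.8, 0], [0, 0, -1]], [-1, [0.2, -0.8, 0], [0, 0, -1]], [-1, [0.2, -0.8, 0], [0, 0, -1]], [-1, [0.2, -0.8, 0], [0, 0, -1]], [-1, [0.2, -0.8, 0], [0, 0, -1]], [-1, [0.2, -0.8, 0], [0, 0, -1]], [-1, [0.16, -0.66, 0], [0, 0, -1]]]'

```text
time_s: 4.6
ee_pos: [0.4351, -0.217, 0.2227]
tool_rot: [3.141, 0.0, 1.353]
contact_force: [0.0, 0.4, 0.4]
opening: 0.0871
```

Request:
carry_out --commands '[[-1, [0, 0, 0], [0, 0, -1]], [-1, [0, 0, 0], [0, 0, 0]], [-1, [0, 0, 0], [0, 0, 0]]]'

```text
time_s: 4.9
ee_pos: [0.4348, -0.2144, 0.2225]
tool_rot: [-3.141, -0.0, 1.289]
contact_force: [0.5, 0.6, -0.2]
opening: 0.087
```

```bash
python3 - <<'E'
import sys;sys.path.insert(0,'.')
from h import *
s=state();print(s['time_s'],s['ee_pos'],np.degrees(s['tool_rot']),s['contact_force'])
w=get_image("wrist");cv2.imwrite("pics/w1.png",w["color"][:,:,::-1]); print((-w["R"].T@w["t"]).round(3))
for t in("lid_grip","rinse_dish_mouth"):print(t,[(a["location"],a["score"]) for a in pinpoint(w,t)[:1]])
r=regions_of(w,"dish_lid")
if r:
    m=r[0]["mask"];ys,xs=np.nonzero(m)
    h=cv2.convexHull(np.c_[xs,ys].astype(np.float32))
    P=np.array([back(w,c[0],.059)[:2] for c in h],np.float32);print(r[0]["score"],cv2.minAreaRect(P))
E
```

```text
4.9 [ 0.43476442 -0.21436585  0.22246003] [-1.79983878e+02 -1.46050304e-02  7.38299408e+01] [ 0.48142394  0.61790809 -0.18615888]
[ 0.457 -0.14   0.383]
lid_grip [([0.443, -0.2139, 0.0794], 0.87)]
rinse_dish_mouth []
0.67 ((0.4472522735595703, -0.21320420503616333), (0.11212612688541412, 0.09020567685365677), 66.83782196044922)
```

View pics/w1.png

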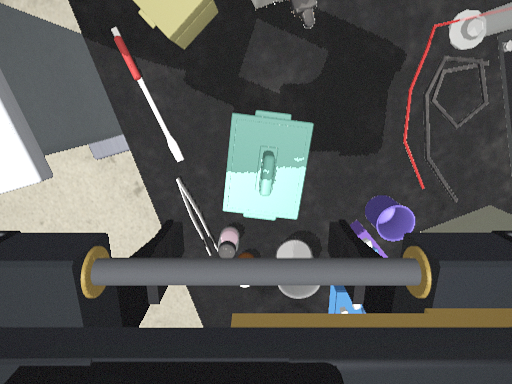

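```bash
python3 - <<'E'
import sys;sys.path.insert(0,'.')
from h import *
w=get_image("wrist")
P=np.array([back(w,c,.059)[:2] for c in((233,112),(313,124),(299,220),(224,210))]);print(P.mean(0))
for i in range(4):
    d=P[(i+1)%4]-P[i];print(np.hypot(*d),np.degrees(np.arctan2(d[1],d[0]))%180)
g=cv2.cvtColor(w["color"],cv2.COLOR_RGB2GRAY)
print([back(w,c,.095)[:2].round(4) for c in((270,148),(265,195),(267,171))])
s=(slice(140,204),slice(250,286))
print(proj(w,np.array([.443,-.214,.083])))
cv2.imwrite("pics/w1c.png",cv2.resize(w["color"][100:235,205:330,::-1],None,fx=4,fy=4,interpolation=cv2.INTER_CUBIC))
E
```

```text
[ 0.44888701 -0.21470587]
0.08647499775867326 155.51068765783307
0.11151288912926156 68.46354694007097
0.08898617350400556 155.67180738989273
0.11166189659573374 67.17018317726519
[array([ 0.458 , -0.1871]), array([ 0.4403, -0.2322]), array([ 0.449 , -0.2085])]
[262.44250945 174.86959294]
```

View pics/w1c.png

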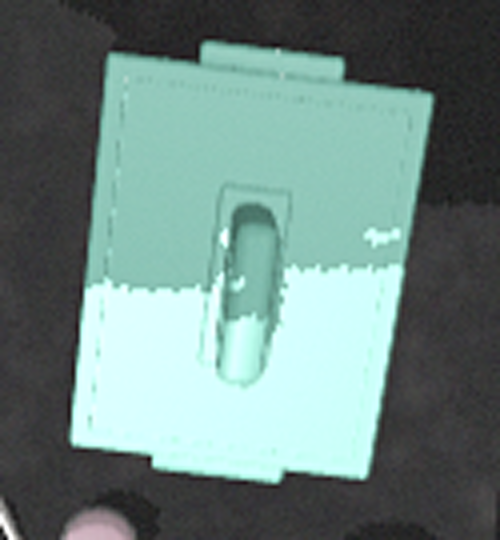

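Request:
carry_out --commands '[[-1, [0.14, 0, -0.5], [0, 0, -1]], [-1, [0.14, 0, -0.6], [0, 0, -0.7]], [-1, [0, 0, -0.6], [0, 0, 0]], [-1, [0, 0, -0.6], [0, 0, 0]], [-1, [0, 0, -0.5], [0, 0, 0]], [-1, [0, 0, -0.3], [0, 0, 0]], [-1, [0, 0, 0], [0, 0, 0]], [-1, [0, 0, 0], [0, 0, 0]], [-1, [0, 0, 0], [0, 0, 0]]]'

```text
time_s: 6.05
ee_pos: [0.4499, -0.2152, 0.069]
tool_rot: [3.139, 0.0, 1.168]
contact_force: [-0.0, -0.5, 1.2]
opening: 0.0869
```

Request:
carry_out --commands '[[1, [0, 0, 0], [0, 0, 0]], [1, [0, 0, 0], [0, 0, 0]], [1, [0, 0, 0], [0, 0, 0]], [1, [0, 0, 0], [0, 0, 0]], [1, [0, 0, 0], [0, 0, 0]], [1, [0, 0, 0], [0, 0, 0]], [1, [0, 0, 0], [0, 0, 0]], [1, [0, 0, 0], [0, 0, 0]]]' --squeeze 20

```text
time_s: 6.85
ee_pos: [0.4489, -0.2146, 0.0675]
tool_rot: [-3.142, -0.0, 1.168]
contact_force: [0.0, -0.3, 0.5]
opening: 0.0311
```

Request:
carry_out --commands '[[1, [0, 0, 0], [0, 0, 0]], [1, [0, 0, 0], [0, 0, 0]], [1, [0, 0, 0], [0, 0, 0]], [1, [0, 0, 0], [0, 0, 0]], [1, [0, 0, 0], [0, 0, 0]]]'

```text
time_s: 7.35
ee_pos: [0.4487, -0.2146, 0.0675]
tool_rot: [-3.141, -0.0, 1.168]
contact_force: [-1.0, 1.4, 0.8]
opening: 0.012
```

Request:
carry_out --commands '[[1, [0, 0, 0.2], [0, 0, 0]], [1, [0, 0, 0.4], [0, 0, 0]], [1, [0, 0, 0.6], [0, 0, 0]], [1, [0, 0, 0.8], [0, 0, 0]], [1, [0, 0, 0.8], [0, 0, 0]], [1, [0, 0, 0.6], [0, 0, 0]], [1, [0, 0, 0.4], [0, 0, 0]], [1, [-0.1, 0.3, 0], [0, 0, 0]], [1, [-0.2, 0.5, 0], [0, 0, 0]], [1, [-0.2, 0.6, 0], [0, 0, 0]], [1, [-0.2, 0.7, 0], [0, 0, 0]], [1, [-0.1, 0.7, 0], [0, 0, 0]], [1, [0, 0.7, 0], [0, 0, 0]], [1, [0, 0.7, 0], [0, 0, 0]], [1, [0, 0.7, 0], [0, 0, 0]], [1, [0, 0.7, 0], [0, 0, 0]], [1, [0, 0.7, 0], [0, 0, 0]], [1, [0.2, 0.7, 0], [0, 0, 0]], [1, [0.3, 0.7, 0], [0, 0, 0]], [1, [0.3, 0.7, 0], [0, 0, 0]]]'

```text
time_s: 9.35
ee_pos: [0.4475, 0.2073, 0.2562]
tool_rot: [-3.14, 0.001, 1.169]
contact_force: [0.4, -0.7, -1.0]
opening: 0.0122
```

Request:
carry_out --commands '[[1, [0.3, 0.7, 0], [0, 0, 0]], [1, [0.3, 0.7, 0], [0, 0, 0]], [1, [0.3, 0.7, 0], [0, 0, 0]], [1, [0.2, 0.7, 0], [0, 0, 0]], [1, [0.1, 0.5, 0], [0, 0, 0]], [1, [0, 0.3, 0], [0, 0, 0]], [1, [0, 0, 0], [0, 0, 0]], [1, [0, 0, 0], [0, 0, 0]]]'

```text
time_s: 10.15
ee_pos: [0.5079, 0.3847, 0.2568]
tool_rot: [-3.141, 0.002, 1.169]
contact_force: [-0.1, 0.5, -1.9]
opening: 0.0121
```

```bash
python3 - <<'E'
import sys;sys.path.insert(0,'.')
from h import *
s=state();print(s['time_s'],s['ee_pos'],np.degrees(s['tool_rot']),s['contact_force'],s['opening'])
w=get_image("wrist");cv2.imwrite("pics/w2.png",w["color"][:,:,::-1])
b=get_image("side");cv2.imwrite("pics/s2.png",b["color"][:,:,::-1])
for p in (w,b):
  for t in("lid_grip","bench_pad"):print(t,[(a["location"],a["score"]) for a in pinpoint(p,t)[:1]])
a=get_image("scene")
for t in("rinse_dish_mouth","stain_dish_mouth","rack_grip"):print(t,[(q["location"],q["score"]) for q in pinpoint(a,t)[:1]])
cv2.imwrite("pics/c2.png",np.hstack([cv2.resize(x["color"][:,:,::-1],(400,300)) for x in(w,b)]))
E
```

```text
10.15 [0.50794697 0.38474128 0.25676888] [-1.79958365e+02  1.03686163e-01  6.69566874e+01] [-0.06389427  0.53708574 -1.85739921] 0.01206089059237339
lid_grip [([0.5101, 0.3858, 0.2685], 0.6)]
bench_pad [([0.5114, 0.4372, -0.0012], 0.89)]
lid_grip [([0.5072, 0.3826, 0.2723], 0.65)]
bench_pad [([0.5139, 0.4364, -0.003], 0.94)]
rinse_dish_mouth [([0.448, -0.2095, 0.0497], 0.97)]
stain_dish_mouth [([0.5238, 0.224, 0.0547], 0.86)]
rack_grip [([0.526, 0.2207, 0.0894], 0.56)]
```

View pics/c2.png

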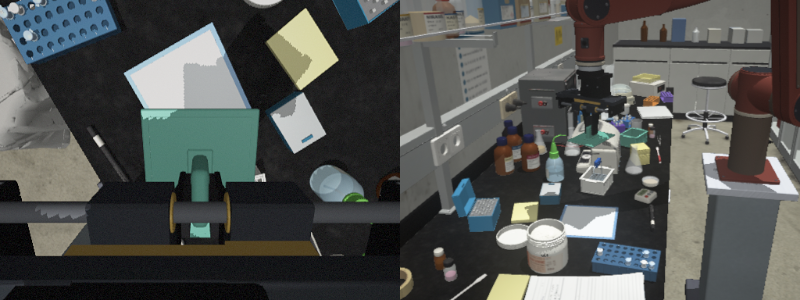

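Request:
carry_out --commands '[[1, [0.1, 0.3, 0], [0, 0, 0]], [1, [0, 0.5, -0.2], [0, 0, 0]], [1, [0, 0.24, -0.6], [0, 0, 0]], [1, [0, 0, -0.8], [0, 0, 0]], [1, [0, 0, -0.8], [0, 0, 0]], [1, [0, 0, -0.8], [0, 0, 0]], [1, [0, 0, -0.7], [0, 0, 0]], [1, [0, 0, -0.4], [0, 0, 0]], [1, [0, 0, -0.2], [0, 0, 0]], [1, [0, 0, -0.1], [0, 0, 0]], [1, [0, 0, 0], [0, 0, 0]], [1, [0, 0, 0], [0, 0, 0]]]'

```text
time_s: 11.85
ee_pos: [0.515, 0.4381, 0.0293]
tool_rot: [3.14, -0.002, 1.168]
contact_force: [0.1, 0.5, -1.8]
opening: 0.0121
```

Request:
carry_out --commands '[[1, [0, 0, -0.08], [0, 0, 0]], [1, [0, 0, -0.04], [0, 0, 0]], [1, [0, 0, -0.04], [0, 0, 0]], [1, [0, 0, 0], [0, 0, 0]], [1, [0, 0, 0], [0, 0, 0]]]'

```text
time_s: 12.35
ee_pos: [0.5146, 0.4378, 0.0225]
tool_rot: [3.141, -0.001, 1.168]
contact_force: [-4.7, -4.6, 12.7]
opening: 0.0118
```

Request:
carry_out --commands '[[-1, [0, 0, 0.02], [0, 0, 0]], [-1, [0, 0, 0], [0, 0, 0]], [-1, [0, 0, 0], [0, 0, 0]], [-1, [0, 0, 0], [0, 0, 0]], [-1, [0, 0, 0], [0, 0, 0]], [-1, [0, 0, 0], [0, 0, 0]], [-1, [0, 0, 0], [0, 0, 0]], [-1, [0, 0, 0], [0, 0, 0]]]'

```text
time_s: 13.15
ee_pos: [0.5139, 0.4373, 0.0204]
tool_rot: [-3.142, 0.0, 1.168]
contact_force: [0.6, -0.9, 0.4]
opening: 0.068
```

Request:
carry_out --commands '[[-1, [0, 0, 0.3], [0, 0, 0]], [-1, [0, 0, 0.7], [0, 0, 0]], [-1, [0, 0, 0.9], [0, 0, 0]], [-1, [0, 0, 0.9], [0, 0, 0]], [-1, [0, 0, 0.9], [0, 0, 0]], [-1, [0, -0.2, 0.3], [0, 0, 1]], [-1, [0, -0.6, 0], [0, 0, 1]], [-1, [0, -0.8, 0], [0, 0, 1]], [-1, [0.06, -0.9, 0], [0, 0, 0.5]], [-1, [0.1, -0.9, 0], [0, 0, 0]], [-1, [0.1, -0.6, 0], [0, 0, 0]], [-1, [0, -0.3, 0], [0, 0, 0]], [-1, [0, 0, 0], [0, 0, 0]], [-1, [0, 0, 0], [0, 0, 0]]]'

```text
time_s: 14.55
ee_pos: [0.5269, 0.2232, 0.2212]
tool_rot: [3.141, -0.001, 1.412]
contact_force: [0.9, 0.3, -0.3]
opening: 0.0869
```

```bash
python3 - <<'E'
import sys;sys.path.insert(0,'.')
from h import *
s=state();print(s['time_s'],s['ee_pos'],np.degrees(s['tool_rot']),s['contact_force'],s['opening'])
w=get_image("wrist");cv2.imwrite("pics/w3.png",w["color"][:,:,::-1])
b=get_image("side")
for n,p in (("w",w),("s",b)):
  for t in("lid_grip","bench_pad","rack_grip","stain_dish_mouth","rack_base"):print(n,t,[(a["location"],a["score"]) for a in pinpoint(p,t)[:1]])
E
```

```text
14.55 [0.52694101 0.22319852 0.22121191] [ 1.79968146e+02 -6.61606665e-02  8.09139382e+01] [ 0.87679605  0.30132359 -0.28451684] 0.08693399031241188
w lid_grip []
w bench_pad []
w rack_grip [([0.5234, 0.2229, 0.0929], 0.91)]
w stain_dish_mouth [([0.528, 0.2193, 0.0542], 0.95)]
w rack_base [([0.5218, 0.2192, 0.0032], 0.97)]
s lid_grip [([0.513, 0.4387, 0.04], 0.89)]
s bench_pad [([0.5126, 0.4331, -0.0032], 0.78)]
s rack_grip []
s stain_dish_mouth []
s rack_base [([0.5243, 0.2185, 0.0058], 0.64)]
```

View pics/w3.png

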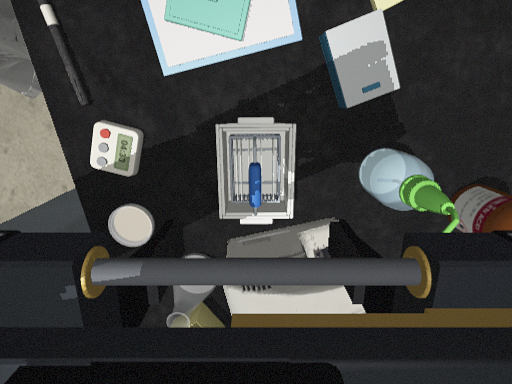

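```bash
python3 - <<'E'
import sys;sys.path.insert(0,'.')
from h import *
w=get_image("wrist")
P=np.array([back(w,c,.052)[:2] for c in((217,124),(296,124),(294,218),(218,217))]);print(P.mean(0))
for i in range(4):
    d=P[(i+1)%4]-P[i];print(np.hypot(*d),np.degrees(np.arctan2(d[1],d[0]))%180)
print("tab",[back(w,c,.104)[:2].round(4) for c in((255.5,165),(255.5,205))])
# blue tab top
hsv=cv2.cvtColor(w["color"],cv2.COLOR_RGB2HSV)
m=cv2.inRange(hsv,(100,120,60),(130,255,255));m[:120]=0;m[225:]=0;m[:,:210]=0;m[:,300:]=0
ys,xs=np.nonzero(m);print(len(xs),xs.mean(),ys.mean(),xs.min(),xs.max(),ys.min(),ys.max(),cv2.minAreaRect(np.c_[xs,ys].astype(np.float32)))
print("tab c",back(w,(xs.mean(),ys.mean()),.099))
print("bottle",back(w,(360,175),.06),back(w,(400,190),.15),back(w,(415,190),.165))
for t in("wash_bottle",):print([(a["location"],a["score"]) for a in pinpoint(w,t)[:1]])
E
```

```text
[0.52754518 0.21965383]
0.08600301294099463 170.91193146587432
0.11008381396165295 81.89219598190434
0.09073437349087332 170.10133425062415
0.10882111127078645 79.41700836176393
tab [array([0.5299, 0.2399]), array([0.5235, 0.1999])]
499 254.69739478957916 183.84969939879758 249 260 162 206 ((254.5, 184.0), (44.0, 11.0), 90.0)
tab c [0.52597505 0.22018913 0.099     ]
bottle [0.64176681 0.20091372 0.06      ] [0.64456901 0.21051285 0.15      ] [0.64904639 0.21442424 0.165     ]
[([0.6818, 0.1809, 0.0009], 0.56)]
```

Request:
carry_out --commands '[[-1, [-0.02, -0.07, -0.4], [0, 0, 0]], [-1, [0, 0, -0.7], [0, 0, 0]], [-1, [0, 0, -0.7], [0, 0, 0]], [-1, [0, 0, -0.6], [0, 0, 0]], [-1, [0, 0, -0.35], [0, 0, 0]], [-1, [0, 0, -0.2], [0, 0, 0]], [-1, [0, 0, 0], [0, 0, 0]], [-1, [0, 0, 0], [0, 0, 0]]]'

```text
time_s: 16.05
ee_pos: [0.5267, 0.219, 0.074]
tool_rot: [3.14, -0.001, 1.412]
contact_force: [0.3, -0.3, 0.5]
opening: 0.0871
```

Request:
carry_out --commands '[[1, [0, 0, 0], [0, 0, 0]], [1, [0, 0, 0], [0, 0, 0]], [1, [0, 0, 0], [0, 0, 0]], [1, [0, 0, 0], [0, 0, 0]], [1, [0, 0, 0], [0, 0, 0]], [1, [0, 0, 0], [0, 0, 0]], [1, [0, 0, 0], [0, 0, 0]], [1, [0, 0, 0], [0, 0, 0]], [1, [0, 0, 0], [0, 0, 0]], [1, [0, 0, 0], [0, 0, 0]], [1, [0, 0, 0], [0, 0, 0]], [1, [0, 0, 0], [0, 0, 0]], [1, [0, 0, 0], [0, 0, 0]]]' --squeeze 25

```text
time_s: 17.35
ee_pos: [0.5258, 0.2188, 0.0729]
tool_rot: [-3.141, 0.0, 1.412]
contact_force: [-0.3, -0.5, 0.1]
opening: 0.0116
```

Request:
carry_out --commands '[[1, [0, 0, 0.1], [0, 0, 0]], [1, [0, 0, 0.3], [0, 0, 0]], [1, [0, 0, 0.4], [0, 0, 0]], [1, [0, 0, 0.5], [0, 0, 0]], [1, [0, 0, 0.5], [0, 0, 0]], [1, [0, 0, 0.5], [0, 0, 0]], [1, [0, 0, 0.5], [0, 0, 0]], [1, [0, 0, 0.5], [0, 0, 0]], [1, [0, 0, 0.4], [0, 0, 0]], [1, [0, 0, 0.3], [0, 0, 0]], [1, [0, 0, 0.1], [0, 0, 0]], [1, [0, 0, 0], [0, 0, 0]], [1, [0, 0, 0], [0, 0, 0]]]'

```text
time_s: 18.65
ee_pos: [0.5254, 0.2187, 0.2769]
tool_rot: [-3.14, 0.001, 1.412]
contact_force: [0.5, -0.2, -3.2]
opening: 0.0116
```

```bash
python3 - <<'E'
import sys;sys.path.insert(0,'.')
from h import *
s=state();print(s['time_s'],s['ee_pos'],np.degrees(s['tool_rot']),s['contact_force'],s['opening'])
w=get_image("wrist");a=get_image("scene");b=get_image("side")
for n,p in (("w",w),("sc",a),("s",b)):
  for t in("lid_grip","bench_pad","rack_grip","rack_base","stain_dish_mouth","rinse_dish_mouth"):print(n,t,[(np.round(a["location"],4),round(a["score"],2)) for a in pinpoint(p,t)[:1]])
cv2.imwrite("pics/c4.png",np.hstack([cv2.resize(x["color"][:,:,::-1],(400,300)) for x in(w,a)]))
E
```

```text
18.65 [0.52537272 0.21868352 0.27689235] [-1.79905168e+02  4.34725161e-02  8.09216123e+01] [ 0.51180543 -0.21391665 -3.1579986 ] 0.011554253689743938
w lid_grip [(array([0.5237, 0.2173, 0.2055]), 0.61)]
w bench_pad [(array([ 0.6626,  0.3283, -0.0013]), 0.53)]
w rack_grip [(array([0.5233, 0.2223, 0.2952]), 0.61)]
w rack_base [(array([0.5242, 0.2162, 0.2041]), 0.76)]
w stain_dish_mouth [(array([0.5314, 0.2212, 0.0519]), 0.72)]
w rinse_dish_mouth [(array([0.6825, 0.1797, 0.001 ]), 0.19)]
sc lid_grip [(array([0.5138, 0.4358, 0.0389]), 0.73)]
sc bench_pad [(array([ 0.5139,  0.4375, -0.0039]), 0.63)]
sc rack_grip [(array([0.5218, 0.2204, 0.2919]), 0.86)]
sc rack_base [(array([0.5253, 0.2159, 0.2057]), 0.86)]
sc stain_dish_mouth [(array([0.5246, 0.2227, 0.0531]), 0.95)]
sc rinse_dish_mouth [(array([ 0.444 , -0.2113,  0.0514]), 0.71)]
s lid_grip [(array([ 0.3955, -0.0189,  0.002 ]), 0.74)]
s bench_pad [(array([ 0.5144,  0.433 , -0.0033]), 0.89)]
s rack_grip [(array([0.5303, 0.2154, 0.2925]), 0.6)]
s rack_base [(array([0.5236, 0.2175, 0.2096]), 0.9)]
s stain_dish_mouth [(array([0.5281, 0.2185, 0.0542]), 0.94)]
s rinse_dish_mouth [(array([ 0.4466, -0.2103,  0.0558]), 0.67)]
```

View pics/c4.png

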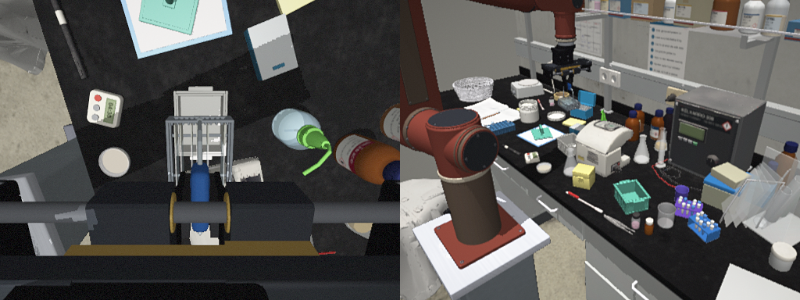

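Request:
carry_out --commands '[[1, [-0.1, -0.1, 0], [0, 0, 0]], [1, [-0.2, -0.2, 0], [0, 0, -0.25]], [1, [-0.3, -0.3, 0], [0, 0, -0.25]], [1, [-0.3, -0.4, 0], [0, 0, -0.25]], [1, [-0.3, -0.5, 0], [0, 0, -0.25]], [1, [-0.3, -0.5, 0], [0, 0, -0.25]], [1, [-0.3, -0.5, 0], [0, 0, -0.25]], [1, [-0.2, -0.5, 0], [0, 0, -0.25]], [1, [-0.1, -0.5, 0], [0, 0, -0.25]], [1, [0, -0.5, 0], [0, 0, -0.25]], [1, [0, -0.5, 0], [0, 0, -0.25]], [1, [0, -0.5, 0], [0, 0, -0.25]], [1, [0, -0.5, 0], [0, 0, -0.25]], [1, [0, -0.5, 0], [0, 0, -0.25]], [1, [0, -0.5, 0], [0, 0, -0.25]], [1, [0.1, -0.5, 0], [0, 0, 0]], [1, [0.1, -0.5, 0], [0, 0, 0]], [1, [0.2, -0.5, 0], [0, 0, 0]], [1, [0.1, -0.4, 0], [0, 0, 0]], [1, [0.1, -0.24, 0], [0, 0, 0]]]'

```text
time_s: 21.7
ee_pos: [0.4506, -0.2146, 0.278]
tool_rot: [-3.141, 0.0, 1.167]
contact_force: [0.8, 0.2, -1.2]
opening: 0.0118
```

Request:
carry_out --commands '[[1, [0, 0, 0], [0, 0, 0]], [1, [0, 0, 0], [0, 0, 0]], [1, [0, 0, 0], [0, 0, 0]], [1, [0, 0, 0], [0, 0, 0]]]'

```text
time_s: 22.1
ee_pos: [0.4509, -0.2123, 0.2782]
tool_rot: [3.141, -0.0, 1.169]
contact_force: [0.8, 1.0, -1.9]
opening: 0.0116
```

```bash
cat > m.py <<'E'
import sys;sys.path.insert(0,'.')
from h import *
n=sys.argv[1]
s=state();print(s['time_s'],s['ee_pos'],np.degrees(s['tool_rot']),s['contact_force'],s['opening'])
w=get_image("wrist");a=get_image("scene");b=get_image("side")
for k,p in (("w",w),("sc",a),("s",b)):
  for t in("lid_grip","bench_pad","rack_grip","rack_base","rinse_dish_mouth"):print(k,t,[(np.round(q["location"],4),round(q["score"],2)) for q in pinpoint(p,t)[:1]])
cv2.imwrite(f"pics/c{n}.png",np.hstack([cv2.resize(w["color"][:240,120:400,::-1],(466,400),interpolation=cv2.INTER_CUBIC),cv2.resize(a["color"][200-80:320,240:360,::-1],(240,400),interpolation=cv2.INTER_CUBIC)]))
E
python3 m.py 5
```

```text
22.1 [ 0.45087961 -0.21229564  0.27818299] [ 1.79989259e+02 -6.46059808e-03  6.69860190e+01] [ 0.83891377  1.00608544 -1.86979978] 0.01162936626514223
w lid_grip []
w bench_pad []
w rack_grip [(array([ 0.4528, -0.2087,  0.3015]), 0.77)]
w rack_base [(array([ 0.4506, -0.2093,  0.2101]), 0.77)]
w rinse_dish_mouth [(array([ 0.446 , -0.2129,  0.0534]), 0.66)]
sc lid_grip [(array([0.5146, 0.4344, 0.0364]), 0.8)]
sc bench_pad [(array([ 0.5131,  0.4387, -0.0033]), 0.95)]
sc rack_grip [(array([ 0.4495, -0.2098,  0.294 ]), 0.75)]
sc rack_base [(array([ 0.4524, -0.2132,  0.2088]), 0.56)]
sc rinse_dish_mouth [(array([ 0.4451, -0.2114,  0.0517]), 0.62)]
s lid_grip [(array([0.5142, 0.4368, 0.0413]), 0.85)]
s bench_pad [(array([ 0.5143,  0.4382, -0.0036]), 0.71)]
s rack_grip [(array([ 0.4533, -0.2119,  0.2949]), 0.86)]
s rack_base []
s rinse_dish_mouth [(array([ 0.4484, -0.2113,  0.0517]), 0.87)]
```

View pics/c5.png

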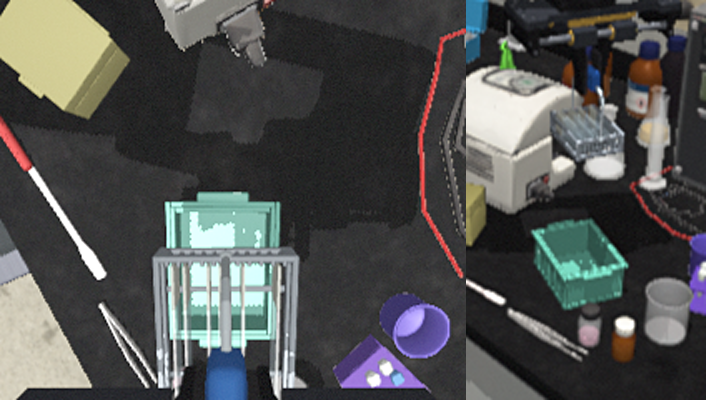

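Request:
carry_out --commands '[[1, [-0.03, -0.01, -0.1], [0, 0, 0]], [1, [-0.03, -0.01, -0.3], [0, 0, 0]], [1, [0, 0, -0.4], [0, 0, 0]], [1, [0, 0, -0.4], [0, 0, 0]], [1, [0, 0, -0.4], [0, 0, 0]], [1, [0, 0, -0.4], [0, 0, 0]], [1, [0, 0, -0.3], [0, 0, 0]], [1, [0, 0, -0.2], [0, 0, 0]], [1, [0, 0, -0.1], [0, 0, 0]], [1, [0, 0, 0], [0, 0, 0]], [1, [0, 0, 0], [0, 0, 0]], [1, [0, 0, 0], [0, 0, 0]]]'

```text
time_s: 24.2
ee_pos: [0.4485, -0.2146, 0.149]
tool_rot: [3.14, 0.0, 1.168]
contact_force: [-0.5, 0.8, -1.7]
opening: 0.0116
```

```bash
python3 m.py 6
```

```text
24.2 [ 0.44850255 -0.21457041  0.14897989] [1.79901171e+02 2.13207346e-02 6.69256622e+01] [-0.54826487  0.81871389 -1.66925803] 0.011615854650494266
w lid_grip []
w bench_pad []
w rack_grip [(array([ 0.4511, -0.2135,  0.1707]), 0.78)]
w rack_base [(array([ 0.4465, -0.2148,  0.0803]), 0.65)]
w rinse_dish_mouth [(array([ 0.4443, -0.2127,  0.0519]), 0.77)]
sc lid_grip [(array([0.5125, 0.4343, 0.0372]), 0.82)]
sc bench_pad [(array([ 0.5145,  0.4398, -0.0026]), 0.56)]
sc rack_grip [(array([ 0.4458, -0.2122,  0.164 ]), 0.57)]
sc rack_base [(array([ 0.4482, -0.2128,  0.0825]), 0.67)]
sc rinse_dish_mouth [(array([ 0.4466, -0.2121,  0.0502]), 0.59)]
s lid_grip [(array([0.5148, 0.4356, 0.039 ]), 0.77)]
s bench_pad [(array([ 0.5113,  0.4342, -0.007 ]), 0.74)]
s rack_grip [(array([ 0.4519, -0.2164,  0.1647]), 0.72)]
s rack_base [(array([ 0.4469, -0.213 ,  0.0796]), 0.57)]
s rinse_dish_mouth [(array([ 0.4468, -0.2168,  0.0553]), 0.79)]
```

View pics/c6.png

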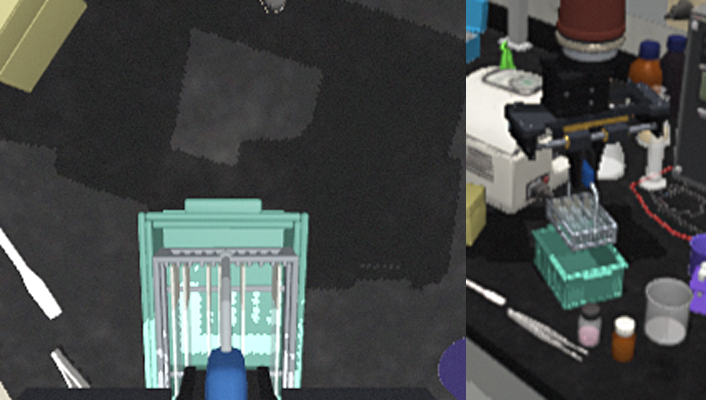

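Request:
carry_out --commands '[[1, [-0.03, 0.02, -0.1], [0, 0, 0]], [1, [0, 0, -0.1], [0, 0, 0]], [1, [0, 0, -0.1], [0, 0, 0]], [1, [0, 0, 0], [0, 0, 0]], [1, [0, 0, 0], [0, 0, 0]], [1, [0, 0, 0], [0, 0, 0]], [1, [0, 0, 0], [0, 0, 0]], [1, [0, 0, 0], [0, 0, 0]]]'

```text
time_s: 25.9
ee_pos: [0.4466, -0.2132, 0.1333]
tool_rot: [3.141, 0.0, 1.168]
contact_force: [0.2, -0.2, -2.5]
opening: 0.0116
```

```bash
python3 m.py 7
```

```text
25.9 [ 0.44658439 -0.21324082  0.1332705 ] [1.79975973e+02 4.06285242e-03 6.69248824e+01] [ 0.24055468 -0.1732608  -2.46193986] 0.011641339023798977
w lid_grip [(array([ 0.4427, -0.2096,  0.0654]), 0.19)]
w bench_pad [(array([ 0.4462, -0.2117,  0.064 ]), 0.64)]
w rack_grip [(array([ 0.4456, -0.2082,  0.1528]), 0.6)]
w rack_base [(array([ 0.447 , -0.2166,  0.0636]), 0.83)]
w rinse_dish_mouth [(array([ 0.4433, -0.2131,  0.0546]), 0.63)]
sc lid_grip [(array([0.5116, 0.4349, 0.0405]), 0.82)]
sc bench_pad [(array([ 0.514 ,  0.4369, -0.0014]), 0.77)]
sc rack_grip [(array([ 0.4474, -0.2094,  0.1479]), 0.76)]
sc rack_base [(array([ 0.4496, -0.215 ,  0.0674]), 0.74)]
sc rinse_dish_mouth [(array([ 0.4434, -0.212 ,  0.0536]), 0.56)]
s lid_grip [(array([0.5131, 0.4373, 0.0385]), 0.73)]
s bench_pad [(array([ 0.5149,  0.4326, -0.0039]), 0.92)]
s rack_grip [(array([ 0.4499, -0.212 ,  0.1486]), 0.56)]
s rack_base [(array([ 0.4453, -0.2139,  0.0653]), 0.69)]
s rinse_dish_mouth [(array([ 0.4464, -0.2102,  0.0542]), 0.9)]
```

View pics/c7.png

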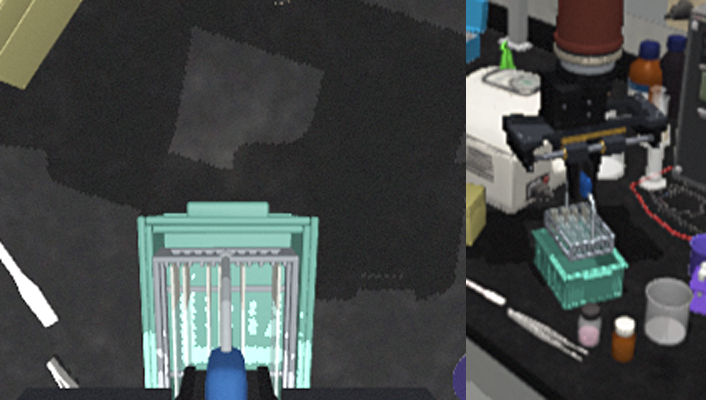

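```bash
python3 - <<'E'
import sys;sys.path.insert(0,'.')
from h import *
w=get_image("wrist")
u=np.array([np.cos(np.radians(66.95)),np.sin(np.radians(66.95))])
print(u@back(w,(120+227/1.664,218/1.667),.052)[:2]-.056,"dish local y centre")
for z in (.089,.093): print(u@back(w,(120+227/1.664,252/1.667),z)[:2]-.042,"rack local y centre")
print("tcp",u@state()['ee_pos'][:2])
E
```

```text
-0.023830399298843515 dish local y centre
-0.020169923598058075 rack local y centre
-0.019502360482334162 rack local y centre
tcp -0.02135302345340989
```

Request:
carry_out --commands '[[1, [0, -0.02, 0], [0, 0, 0]], [1, [0, 0, 0], [0, 0, 0]], [1, [0, 0, 0], [0, 0, 0]], [1, [0, 0, 0], [0, 0, 0]], [1, [0, 0, 0], [0, 0, 0]], [1, [0, 0, 0], [0, 0, 0]]]'

```text
time_s: 27.45
ee_pos: [0.4464, -0.2142, 0.133]
tool_rot: [3.142, -0.0, 1.168]
contact_force: [-0.6, -0.7, -3.0]
opening: 0.012
```

```bash
python3 -c "
from bench import *
s=state();print(s['ee_pos'],abs(s['dq']).max(),s['opening']);print(sign_off())"
```

```text
[ 0.44642419 -0.21415101  0.13304272] 0.0024256724417985897 0.012044943119048582
the job is handed in; nothing more can be done
None
```

The job is handed in at about 27.5 s of the 67 s allowed; sign-off gives no verdict, so the result is as my last checks showed it.

- **Lid:** it lies grip-up on the bench pad, let go, with its grip within about 5 mm of the pad's centre in the last estimates. It was set down with about 13 N on the wrist.
- **Rack:** I lifted it by the blue grip and carried it level past the centrifuge and the flask. It is held at 25 N, still and level, about 12 mm above the open rinse dish's rim.
- **Centring:** across the dish the rack looked central to about 1 mm, and it is square with the dish by eye.
- **Disagreement:** along the dish's length, the networks put the rack about 3 mm to one side and my own measurement in the wrist picture put it about 4 mm to the other. I shifted it 1 mm towards the dish centre from my own measurement. Both figures are inside the 9 mm limit.
- **Not checked:** I saw no bystander or dish move in the pictures, but I did not measure the bystanders again at the end.

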